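Load a bracket under a spot-welder electrode and give the start signal

TASK

Load the bench spot welder with the loose U-shaped bracket: lying on its base with its two walls up, it slides in from the open mouth along the guides, with one wall on each side of the electrode, over the spring dog and gently against the sprung stop, never ramming it, far enough that the dog snaps up behind it and keeps it there when you let go. Only when the bracket is locked in like that, tip the spring-centred lever of the start box away from the robot, hold it over for about a second and let it spring back upright.

Things in the scene. Friction and masses are not known exactly. Their poses are not given: they have to be found in the camera images.
- u_bracket_mid (a point): Centre, half-way up, of the only loose U-shaped bracket: bare sheet steel, 26 mm long (its x, the open way of the U), 36 mm wide over its walls (y), 22 mm high, lying on its base to the right of the welder among L-shaped ones. Base and walls 2 mm thick, walls 32 mm apart inside; same either way round in x. About 45 g. The L brackets (a single wall) are not wanted.
- welder: Grey C-frame bench spot welder fixed to the table, 182 x 100 mm. Origin on the table below the vertical electrode; x runs from the open mouth (on the robot's right) to the column (left), z up. Column x 48 to 85 mm. The locked bracket's centre is at x = 0 (-6 to +6 mm, by the setting of the stop), y = 0, z = 41 mm. Electrode and horn above: a gripper must lean back about 40 degrees towards the mouth to bring the bracket in.
- nest (a point): Point on top of the flat anvil under the electrode, 30 mm above the table; axes as the welder. The anvil is 60 mm wide and reaches from x = -93 to +49 mm; it is bare from x = -93 to -56 mm, room to set the bracket down.
- guide_mouth (a point): Middle of the mouth of the two guides, on the anvil top at x = -54 mm; axes as the welder. The guides are 5 mm high; flared, 48 mm apart here, narrowing to 39 mm apart (inside) at x = -37 mm, then parallel to x = +9 mm; their outer edges are within 29 mm of the middle.
- electrode_tip (a point): Lowest point of the copper electrode, 12 mm above the anvil, so below the bracket's wall tops. It is 12 mm thick, from 25 mm above this point 16 mm; a 22 mm nut 96 mm above it; then, from 106 mm above it, the horn (34 mm wide, its rounded nose 17 mm in front of the electrode, running back to the column) and a 42 mm air cylinder up to 212 mm above it.
- dog (a joint): Spring dog in the anvil's middle, 12 mm wide: 0 = up (4 mm proud), to 0.005 m pressed down. Ramp (10 mm long) towards the mouth, square back at welder x = -13 mm, which holds the bracket's rear edge; both shifted with the stop by up to 6 mm either way, as it was last set. Under 2 N press it flush; pushing the bracket over it takes a few N.
- stop_pad (a joint): Sprung stop pad, 38 mm wide, 1 to 13 mm above the anvil: 0 = fully out (face at welder x = 10.5 mm, or up to 6 mm either side: dog and stop sit on one adjustable insert; feel for it), grows to 0.0045 m when pushed in along +x, where it stops hard. 2 N to start it, 5.3 N at the end. Reads about 0.002 m when the bracket is locked in; push to 3.5 mm or until the force rises steeply. Over 40 N is ramming.
- lever_knob (a point): Centre of the black lever knob (18 mm thick, 20 mm long), 102 mm above the table when upright, on a grey box (74 x 62 mm, 46 mm high) fixed to the table left of the welder. The lever turns about a level axis 54 mm below this point. Its x axis (when upright) points away from the robot, the way it must be tipped; box turned up to 0.4 rad.
- start_lever (a joint): Lever angle, rad: 0 upright (it springs back there), positive tipped away from the robot (+x of the box), range -0.5 to 0.5. Well over means beyond 0.3. About 1 N at the knob.
Mind the look-alikes: they are no part of the job. What is shaped like the part that bears u_bracket_mid but green or turquoise is not meant.

How it is judged:
By the outcome, as a careful person would: the job done as asked, in the order asked, and still so for the second after the job is handed in, with the robot touching nothing.
It also fails if it takes over 59 s, if anything falls off the work surface, if the arm or the gripper's body presses on something with over 40 N, if the wrist force passes 120 N, or if a joint passes its speed limit or range.

ROBOT

A 6-joint arm with a two-finger parallel gripper is mounted at the origin on a cart in front of the work surface, level with it; the furniture and walls round the work are solid. World frame = base frame: x ahead of the robot, y to its left, z up, the work surface at z = 0. Lengths are in mm, angles in degrees, forces in N, time in s.
With the tool pointing down it reaches from about 225 to 725 mm from the base axis. Payload 3.1 kg.
Tool frame: the origin (TCP) lies midway between the tips of the shut fingers; the grasp point (between the pads) lies 19 mm behind it (arm.tcp_to_grasp is the distance from the TCP to the grasp point, in mm); z points along the fingers, y is the line along which they close (so a half turn about z gives the same grasp; the last joint's range is limited). The gripper opens to 85 mm and grips with 20 to 120 N. Pads are 22 mm wide; open, the fingers measure 114 mm over their backs; the gripper's body (76 mm by 85 mm) begins 54 mm behind the grasp point. The pads swing forward as they close: fully open they stand 13 mm farther back than shut.
Start: joints at [-80.203, 2.75, 5.684, 92.934, 0, 82.678], TCP at [154.531, -501.735, 231.312] pointing down, gripper open.
Joint ranges: [-166.93, 166.93], [-56.73, 111.36], [-69.38, 81.34], [-121.58, 131.49], [-85.45, 84.26], [-180, 180]. Speed limits (degrees/s): [159.86, 159.86, 180, 180, 180, 180].

INTERFACE

Orientations are given as [roll, pitch, yaw] about the fixed x, y, z axes, in that order (R = Rz(yaw) Ry(pitch) Rx(roll)).
In Python, from plant import sensors, cams, ticket, arm gives the robot as it stands. The module is installed in compiled form; this text tells all that it offers.
- The arm moves only by the tool jog_arm, never from a script. Its argument "commands" is a list of rows, each an object of numbers: "fingers": the closure, from 0 (fully open) to 1 (shut); "tx", "ty", "tz": the shift along the tool's x, y, z in m; "rx", "ry", "rz": the turn, a rotation vector about the tool's x, y, z in degrees. A call has 1 to 8 rows; each row is the pose to reach, as a shift and turn from the pose commanded when the call began, along the tool's axes at that moment; what a row does not reach only later rows make up. A row lasts 1/12 s, in which the tool goes at most 41.7 mm and 7.16 degrees, less where a joint would pass 70% of its speed; a pose out of reach is approached as far as the arm can. A call with a gripper value outside its range is refused whole. The fingers move at their own pace and stop on an object; "force" is the grip in N (left out, the last holds). Time passes only in rows, so rows that repeat a pose let the fingers close. It gives the time, the measured TCP pose, the force, the opening and the grip force at its end, in the units of the state.
- sensors.read_state(): the state, without advancing time (a new reading comes with each control period).
- cams.snapshot(name): name is "scene" or "top"; returns (picture, depth): 480x640x3 uint8, red, green, blue; 480x640 float32, mm along the optical axis (not along the pixel's ray), 0 where there is no reading.
- cams.camera_info(name): a dict with "K" (3x3 intrinsics, pixels), "rvec" (rotation vector, rad) and "tvec" (3), from world to camera coordinates, as OpenCV has them. Camera axes: x right, y down, z forward; pixel columns grow to the right and rows downward; lengths in mm; the calibration is good to about 2 mm. A picture is of the moment at which its call begins. camera_info takes no time and is no camera call.
- ticket.sign_off(): hands the job in; it is judged then, once.
The state is a dict: "clock": time; "qpos": joint angles; "joint_vel": joint speeds; "joint_efforts": joint torques, N m; "tcp_pos": TCP position; "eef_rot": TCP orientation; "contact_force": force on the tool from outside, world axes, zero at the start; "moment": the same for the moment, N m; "grip_width": finger opening in mm; "grip_force": force on a finger pad.
Only numpy, scipy, OpenCV 4.12 (cv2) and the standard library are available. Lean on these libraries where they do the work, as an engineer would, in place of code of your own. Each camera call takes 0.05 s, during which the arm holds its last target. There are 200 camera calls.

## Working session

There is one attempt and no reset: what is moved stays moved. The work goes in short steps, Python scripts to look and compute and a tool call to move; the robot and the scene stay as the last step left them, time stands still between calls to the robot, and variables do not carry over. Pictures are saved under pics/ and viewed, at most 10 in all, crops included, and the job is handed in when it is done.

Besides the shell and the picture viewer there is one more tool, called after "Emit:" by a JSON object that holds its "api" and its "payload". jog_arm: Moves the arm, as the interface text tells. Its arguments: {"type":"object","properties":{"commands":{"type":"array"},"force":{"type":"number"}},"required":["commands"]}

```bash
mkdir -p pics; cat > h.py <<'E'
import numpy as np, cv2
from scipy.spatial.transform import Rotation as R
from plant import sensors, cams, ticket, arm
def cam(n):
    i=cams.camera_info(n); return np.array(i["K"]),cv2.Rodrigues(np.array(i["rvec"],float))[0],np.array(i["tvec"],float).ravel()
def cloud(n,d):
    K,Rm,t=cam(n); v,u=np.mgrid[:480,:640]
    P=np.stack([(u-K[0,2])/K[0,0]*d,(v-K[1,2])/K[1,1]*d,d],-1)
    W=(P-t)@Rm; W[d<=0]=np.nan; return W
def snap(n,tag):
    p,d=cams.snapshot(n); cv2.imwrite(f"pics/{tag}.png",p[:,:,::-1]); np.savez(f"{tag}.npz",p=p,d=d); return p,d,cloud(n,d)
def proj(n,X):
    K,Rm,t=cam(n); c=Rm@np.array(X,float)+t; return (K@c/c[2])[:2]
def ray(n,u,v,z):
    K,Rm,t=cam(n); r=Rm.T@np.linalg.inv(K)@[u,v,1]; o=-Rm.T@t; return o+r*(z-o[2])/r[2]
E
python3 - <<'E'
from h import *
for n in("scene","top"):
    snap(n,n+"0"); K,Rm,t=cam(n); print(n,-Rm.T@t,Rm[2],K[0,0])
print(sensors.read_state(),arm.tcp_to_grasp)
E
```

```text
scene [-287.41513245 -476.474429    630.07141558] [ 0.75791687  0.42217363 -0.49732428] 564.6693940715994
top [ 315.35664898   55.5106708  1224.89417751] [ 0.17768729 -0.1050157  -0.97846764] 506.1832402242097
{'clock': 0.1, 'qpos': array([-8.02029879e+01,  2.78898175e+00,  5.59928499e+00,  9.29327514e+01,
        6.89778840e-04,  8.26794898e+01]), 'joint_vel': array([-0.00115634, -0.05252721,  0.19974886, -0.03305023,  0.06909694,
        0.09120453]), 'joint_efforts': array([ 3.01202446e-03, -3.39851582e+01,  3.20935750e+01,  1.58257387e-02,
       -1.61563585e-04,  2.23069584e-06]), 'tcp_pos': array([ 154.43783616, -501.1917311 ,  230.21976901]), 'eef_rot': array([-1.79878638e+02, -1.62864457e-02,  1.71175043e+01]), 'contact_force': array([ 0.15260431, -0.38703126, -0.8753215 ]), 'moment': array([ 0.0053073 ,  0.00166041, -0.03206565]), 'grip_force': 0.0, 'grip_width': 85.22009839399517} 18.700000000000003
```

View pics/scene0.png

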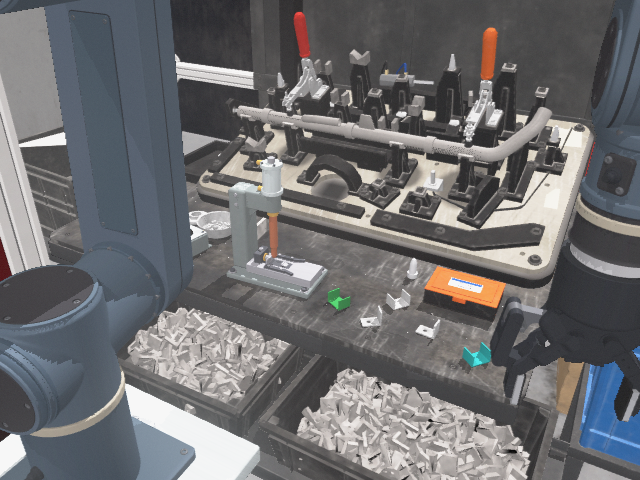

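View pics/top0.png

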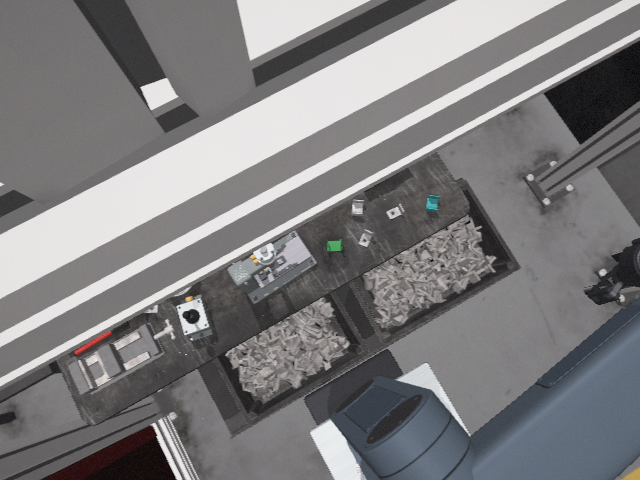

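Candidates for the bracket, in scene pixels: green U (339,299), turquoise U (477,355), grey piece (399,298), grey L pieces (371,322) and (428,327). The grey U at (399,298), which is (357,208) in the top view, fits the description. I'll check it in a close crop.

```bash
python3 - <<'E'
from h import *
s=cv2.imread("pics/scene0.png");t=cv2.imread("pics/top0.png")
rs=lambda a,w,h:cv2.resize(a,(w,h),interpolation=cv2.INTER_CUBIC)
out=np.vstack([np.hstack([rs(s[275:345,350:450],400,280),rs(t[190:260,320:420],400,280)]),np.hstack([rs(s[220:300,215:335],400,267),rs(t[220:310,220:325],400,320)[:267]])])
cv2.imwrite("pics/crop1.png",out)
d=np.load("top0.npz")["d"];W=cloud("top",d)
ds=np.load("scene0.npz")["d"];S=cloud("scene",ds)
# grey u bracket points
for nm,C,(u0,u1,v0,v1) in(("top",W,(345,372,196,222)),("scene",S,(383,415,285,312))):
    P=C[v0:v1,u0:u1].reshape(-1,3);m=(P[:,2]>8)&(P[:,2]<30);Q=P[m]
    print(nm,m.sum(),np.nanmedian(P[:,2]),Q.mean(0),Q.min(0),Q.max(0),cv2.minAreaRect(Q[:,:2].astype(np.float32)))
# anvil top 
for nm,C in(("top",W),("scene",S)):
    m=(abs(C[...,2]-30)<3)&(C[...,0]>250)&(C[...,0]<520)&(C[...,1]>-120)&(C[...,1]<250)
    n,l,st,_=cv2.connectedComponentsWithStats(m.astype(np.uint8))
    for i in range(1,n):
        if st[i,4]>150:
            Q=C[l==i];print(nm,st[i],Q.mean(0),cv2.minAreaRect(Q[:,:2].astype(np.float32)))
for u,v in((191,317),(265,255),(278,262),(310,250),(265,300)): print(u,v,W[v,u])
E
```

```text
top 53 0.9758209809990868 [ 548.48077197 -205.18085981   17.05045872] [ 528.06525095 -223.49185664    8.22017161] [ 569.44761291 -183.76776628   25.8503154 ] ((549.2250366210938, -203.34521484375), (24.864952087402344, 37.05332946777344), 55.78879928588867)
scene 135 0.944167091577385 [ 548.12543455 -204.8105269    15.78666917] [ 526.22426791 -225.15644244    8.02224417] [ 574.22640428 -183.23269201   23.81768602] ((549.5198364257812, -203.17071533203125), (30.279199600219727, 39.1065673828125), 54.70706558227539)
top [256 249  55  39 405] [507.24316599  26.58287876  30.04472798] ((505.95855712890625, 27.123226165771484), (30.455913543701172, 140.7081756591797), 1.2168368101119995)
scene [238 256  77  26 500] [503.12479244  28.27066624  29.99787732] ((502.605224609375, 38.10813903808594), (34.22608184814453, 164.6173858642578), 0.4506087601184845)
191 317 [503.27085549 264.86037012  60.85861246]
265 255 [511.1796428   51.35565095 239.09637131]
278 262 [521.31927662  31.63577017  37.07937762]
310 250 [ 5.15383500e+02 -5.20116151e+01 -4.50320805e-01]
265 300 [4.61790161e+02 1.02528383e+02 1.70065618e-01]
```

View pics/crop1.png

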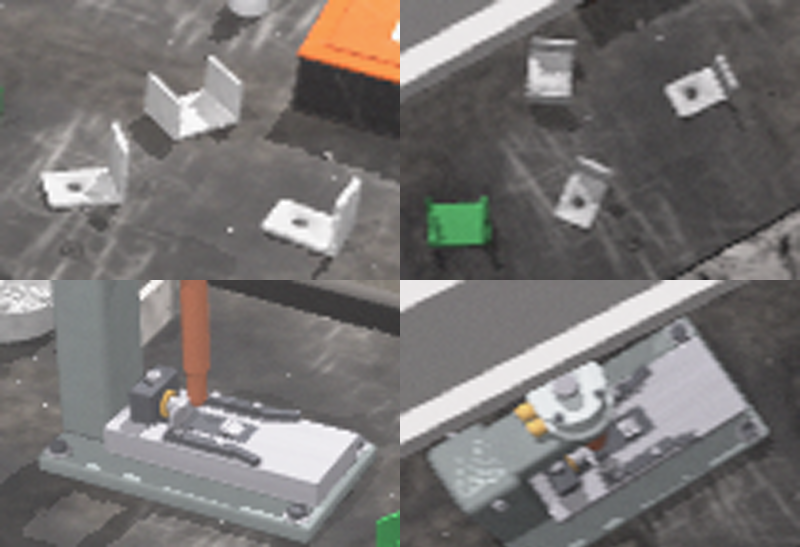

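The close crop shows the bare two-walled U, upper-left in both crops; the other grey parts have a single wall. Next I'll fit the welder and the lever box.

```bash
python3 - <<'E'
from h import *
C={n:cloud(n,np.load(n+"0.npz")["d"]) for n in("top","scene")}
def reg(c,z0,z1,x0,x1,y0,y1): return c[(c[...,2]>z0)&(c[...,2]<z1)&(c[...,0]>x0)&(c[...,0]<x1)&(c[...,1]>y0)&(c[...,1]<y1)].astype(np.float32)
for n,c in C.items():
    a=reg(c,27.5,32.5,440,600,-120,170); print(n,"anvil",len(a),cv2.minAreaRect(a[:,:2]),a.min(0),a.max(0))
    # edges by strips: near edge x(y) , far edge, mouth edge y(x)
    for nm,ax,oth,f,rng in(("near",1,0,np.min,(-50,90)),("far",1,0,np.max,(-50,30)),("mouth",0,1,np.min,(480,540))):
        L=[]
        for s in np.arange(rng[0],rng[1],4):
            q=a[(a[:,ax]>=s)&(a[:,ax]<s+4)]
            if len(q)>1: L.append((s+2,f(q[:,oth])))
        L=np.array(L); k=cv2.fitLine(L.astype(np.float32),cv2.DIST_HUBER,0,.01,.01).ravel() if len(L)>2 else None
        print(nm,len(L),k, np.round(L[:,1]).astype(int).tolist())
    g=reg(c,33,37.5,460,560,-80,60); print("guides",len(g),g.min(0) if len(g) else 0,g.max(0) if len(g) else 0)
    t=reg(c,225,262,440,600,-40,140); print("cyl top",len(t),t.mean(0) if len(t) else 0, cv2.minEnclosingCircle(t[:,:2]) if len(t) else 0)
    b=reg(c,42,50,400,640,200,340); print("box",len(b),cv2.minAreaRect(b[:,:2]) if len(b) else 0)
    k=reg(c,88,120,400,640,200,340); print("knob",len(k),k.mean(0) if len(k) else 0,k.min(0) if len(k) else 0,k.max(0) if len(k) else 0)
    e=reg(c,4,90,480,620,-290,-120)
    d=e-np.array([549,-203,0],np.float32);h=np.array([np.cos(np.radians(55)),np.sin(np.radians(55))]);u=d[:,:2]@h;v=d[:,:2]@[-h[1],h[0]]
    m=(abs(u)>22)|(abs(v)>25);print("near obstacles (u,v,z):",[(int(x//15*15),int(y//15*15)) for x,y in set(zip((u[m]//15*15),(v[m]//15*15)))])
E
```

```text
Traceback (most recent call last):
cv2.error: OpenCV(4.12.0) /io/opencv/modules/imgproc/src/convhull.cpp:143: error: (-215:Assertion failed) total >= 0 && (depth == CV_32F || depth == CV_32S) in function 'convexHull'
```

```bash
python3 - <<'E'
from h import *
C={n:cloud(n,np.load(n+"0.npz")["d"]) for n in("top","scene")}
def reg(c,z0,z1,x0,x1,y0,y1): return c[(c[...,2]>z0)&(c[...,2]<z1)&(c[...,0]>x0)&(c[...,0]<x1)&(c[...,1]>y0)&(c[...,1]<y1)].astype(np.float32)
A=lambda q:np.ascontiguousarray(q[:,:2])
np.set_printoptions(precision=1,suppress=True)
for n,c in C.items():
    a=reg(c,27.5,32.5,440,600,-120,170); print(n,"anvil",len(a),cv2.minAreaRect(A(a)),a.min(0),a.max(0))
    for nm,ax,oth,f,rng in(("near",1,0,np.min,(-50,90)),("far",1,0,np.max,(-50,30)),("mouth",0,1,np.min,(480,550))):
        L=[]
        for s in np.arange(rng[0],rng[1],4):
            q=a[(a[:,ax]>=s)&(a[:,ax]<s+4)]
            if len(q)>1: L.append((s+2,f(q[:,oth])))
        L=np.array(L); k=cv2.fitLine(L.astype(np.float32),cv2.DIST_HUBER,0,.01,.01).ravel() if len(L)>2 else None
        print(nm,k,np.degrees(np.arctan(k[1]/k[0])) if k is not None else 0,np.round(L[:,1]).astype(int).tolist())
    for nm,q in(("guides",reg(c,33,37.5,460,580,-80,60)),("cyl",reg(c,225,262,440,600,-40,140)),("box",reg(c,43,49,400,640,200,340)),("knob",reg(c,85,120,400,640,200,340))):
        if len(q)>4: print(nm,len(q),q.mean(0),q.min(0),q.max(0),cv2.minAreaRect(A(q)))
    e=reg(c,4,90,480,640,-290,-120)
    d=e-np.array([549,-203,0],np.float32);h=np.array([np.cos(np.radians(55)),np.sin(np.radians(55))]);u=d[:,:2]@h;v=d[:,:2]@[-h[1],h[0]]
    m=(abs(u)>22)|(abs(v)>25);print("obst",sorted({(int(x//15*15),int(y//15*15)) for x,y in zip(u[m],v[m])}))
E
```

```text
top anvil 688 ((522.2853393554688, 42.53192901611328), (60.47880172729492, 168.8694305419922), 3.380554676055908) [489.4 -43.4  27.5] [557.  125.4  32.4]
near [  1.   -0.1  15.2 494.9] -4.130558 [500, 501, 498, 498, 499, 498, 497, 498, 496, 497, 497, 502, 504, 494, 495, 495, 494, 494, 493, 493, 495, 505, 492, 493, 492, 493, 491, 492, 491, 491, 492, 491, 490, 489]
far [  1.   -0.1  -8.7 554.5] -3.7382314 [512, 556, 557, 556, 556, 556, 556, 556, 555, 554, 555, 549, 549, 554, 553, 554, 553, 553, 540]
mouth [  1.    0.  525.3 -40.2] 2.0061774 [59, 6, -43, -42, -41, -41, -42, -40, -36, -42, -41, -40, -40, -39, -37, -40]
guides 155 [517.6  15.4  34.6] [492.8 -41.   33. ] [555.6  59.8  37.5] ((524.665771484375, 9.929935455322266), (61.191612243652344, 101.33649444580078), 2.5192105770111084)
cyl 272 [515.9  52.5 244.9] [501.1  30.6 235.4] [527.9  79.1 256.9] ((514.4922485351562, 54.846046447753906), (48.46695327758789, 26.744150161743164), 89.65069580078125)
box 445 [505.5 267.5  45.2] [468.3 231.1  43. ] [545.8 334.1  48.9] ((509.9879455566406, 284.70941162109375), (97.9195785522461, 70.91
[... 1703 characters left out ...]
.1373901367188, 51.47063064575195), (39.45899963378906, 46.03730010986328), 39.22914123535156)
box 112 [523.  249.5  44.8] [496.8 231.4  43.1] [544.3 281.   48.9] ((528.9976806640625, 251.12237548828125), (63.16019821166992, 31.22412872314453), 45.16412353515625)
obst [(-120, 0), (-105, -15), (-105, 0), (-90, -15), (-90, 0), (-60, -90), (-60, -75), (-45, -120), (-45, -105), (-45, -90), (-45, -75), (-45, -60), (-45, 45), (-45, 60), (-30, -135), (-30, -120), (-30, -105), (-30, -90), (-30, -75), (-30, -60), (-30, 45), (-30, 60), (-15, -120), (-15, -105), (-15, -90), (-15, -75), (-15, -60), (0, -120), (0, -105), (0, -90), (0, -75), (15, -105), (15, 90), (30, 75), (30, 90), (45, -75), (105, -30)]
```

```bash
cat >> h.py <<'E'
def tool(yaw,lean):
    """tool leaning: z_t = sin(lean)*h + cos(lean)*down, h at yaw; y horizontal"""
    return R.from_euler("xyz",[180,0,yaw],degrees=True)*R.from_euler("y",-lean,degrees=True)
def cmd(p,rot,s=None):
    s=s or sensors.read_state(); R0=R.from_euler("xyz",s["eef_rot"],degrees=True)
    t=R0.inv().apply(np.array(p,float)-s["tcp_pos"])/1000; r=(R0.inv()*rot).as_rotvec(degrees=True)
    print("t",t.round(4),"r",r.round(2),"rows",round(max(np.linalg.norm(t)/.0417,np.linalg.norm(r)/7.16),1))
E
python3 - <<'E'
from h import *
T=tool(55.3,45);print(T.as_matrix().round(2)); 
g=np.array([550,-202.3,12.9]); cmd(g-150*T.as_matrix()[:,2],T)
E
```

```text
[[ 0.4   0.82 -0.4 ]
 [ 0.58 -0.57 -0.58]
 [-0.71  0.   -0.71]]
t [ 0.5494 -0.2346  0.1119] r [-15.09 -43.34 -36.13] rows 14.6
```

```bash
sed -i 's/"y",-lean/"y",lean/' h.py
python3 - <<'E'
from h import *
T=tool(55.3,45);print(T.as_matrix().round(2)); 
g=np.array([550,-202.3,12.9]); cmd(g-150*T.as_matrix()[:,2],T)
E
```

```text
[[ 0.4   0.82  0.4 ]
 [ 0.58 -0.57  0.58]
 [ 0.71  0.   -0.71]]
t [ 0.3826 -0.1034  0.1116] r [ 14.88  43.23 -36.21] rows 9.9
```

Emit:
{"api": "jog_arm", "payload": {"commands": [{"tx":0.3826,"ty":-0.1034,"tz":0.1116,"rx":14.88,"ry":43.23,"rz":-36.21,"fingers":0.35},{"tx":0.3826,"ty":-0.1034,"tz":0.1116,"rx":14.88,"ry":43.23,"rz":-36.21,"fingers":0.35},{"tx":0.3826,"ty":-0.1034,"tz":0.1116,"rx":14.88,"ry":43.23,"rz":-36.21,"fingers":0.35},{"tx":0.3826,"ty":-0.1034,"tz":0.1116,"rx":14.88,"ry":43.23,"rz":-36.21,"fingers":0.35},{"tx":0.3826,"ty":-0.1034,"tz":0.1116,"rx":14.88,"ry":43.23,"rz":-36.21,"fingers":0.35},{"tx":0.3826,"ty":-0.1034,"tz":0.1116,"rx":14.88,"ry":43.23,"rz":-36.21,"fingers":0.35},{"tx":0.3826,"ty":-0.1034,"tz":0.1116,"rx":14.88,"ry":43.23,"rz":-36.21,"fingers":0.35},{"tx":0.3826,"ty":-0.1034,"tz":0.1116,"rx":14.88,"ry":43.23,"rz":-36.21,"fingers":0.35}]}}

```text
clock: 0.77
tcp_pos: [427.0, -329.9, 140.7]
eef_rot: [-179.9, -44.4, 54.8]
contact_force: [-0.2, -1.2, 0.0]
grip_width: 55.4
grip_force: 0.0
```

```bash
python3 - <<'E'
from h import *
T=tool(55.3,45); g=np.array([550,-202.3,12.9]); cmd(g-60*T.as_matrix()[:,2],T); s=sensors.read_state(); print(s["clock"],s["qpos"],s["grip_width"])
E
```

```text
t [0.0352 0.0273 0.1539] r [ 0.33  0.64 -0.39] rows 3.8
0.7667 [-66.02977799  22.44480826   6.66304062 100.85975611  36.88305904
  50.16470235] 55.44269671727585
```

Emit:
{"api": "jog_arm", "payload": {"commands": [{"tx":0.0352,"ty":0.0273,"tz":0.1539,"ry":0.6},{"tx":0.0352,"ty":0.0273,"tz":0.1539,"ry":0.6},{"tx":0.0352,"ty":0.0273,"tz":0.1539,"ry":0.6},{"tx":0.0352,"ty":0.0273,"tz":0.1539,"ry":0.6},{"tx":0.0352,"ty":0.0273,"tz":0.1539,"ry":0.6},{"tx":0.0352,"ty":0.0273,"tz":0.1539,"ry":0.6}]}}

```text
$.commands[0]: bad value
```

```bash
python3 - <<'E'
from h import *
T=tool(55.3,45); g=np.array([550,-202.3,12.9]); cmd(g,T); s=sensors.read_state(); print(s["clock"],s["qpos"],s["grip_width"],s["tcp_pos"])
p,d,W=snap("scene","scene1"); p2,d2,W2=snap("top","top1")
rs=lambda a,w,h:cv2.resize(a,(w,h),interpolation=cv2.INTER_CUBIC)
cv2.imwrite("pics/c2.png",np.hstack([rs(p[230:350,320:480,::-1],440,330),rs(p2[160:280,300:430,::-1],357,330)]))
E
```

```text
t [0.0359 0.027  0.2139] r [ 0.33  0.64 -0.39] rows 5.2
0.7667 [-66.02977799  22.44480826   6.66304062 100.85975611  36.88305904
  50.16470235] 55.44269671727585 [ 427.00693265 -329.94123596  140.70034338]
```

View pics/c2.png

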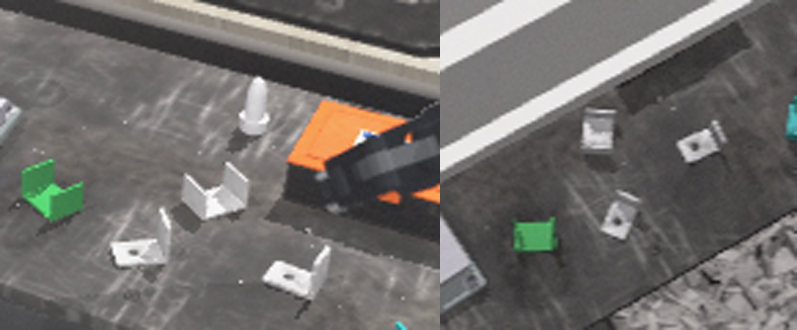

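The picture shows the gripper still short of the bracket (crop 215,190) and the path clear. The move was refused, probably because every key is required.

```bash
python3 - <<'E'
from h import *
T=tool(55.3,45); g=np.array([550,-202.3,12.9]); cmd(g-60*T.as_matrix()[:,2],T)
E
```

```text
t [0.0375 0.0314 0.1463] r [-0.39  0.33 -0.84] rows 3.7
```

Emit:
{"api": "jog_arm", "payload": {"commands": [{"tx":0.0375,"ty":0.0314,"tz":0.1463,"rx":-0.4,"ry":0.3,"rz":-0.8,"fingers":0.35},{"tx":0.0375,"ty":0.0314,"tz":0.1463,"rx":-0.4,"ry":0.3,"rz":-0.8,"fingers":0.35},{"tx":0.0375,"ty":0.0314,"tz":0.1463,"rx":-0.4,"ry":0.3,"rz":-0.8,"fingers":0.35},{"tx":0.0375,"ty":0.0314,"tz":0.1463,"rx":-0.4,"ry":0.3,"rz":-0.8,"fingers":0.35},{"tx":0.0375,"ty":0.0314,"tz":0.1463,"rx":-0.4,"ry":0.3,"rz":-0.8,"fingers":0.35},{"tx":0.0375,"ty":0.0314,"tz":0.1463,"rx":-0.4,"ry":0.3,"rz":-0.8,"fingers":0.35},{"tx":0.0375,"ty":0.0314,"tz":0.1463,"rx":-0.4,"ry":0.3,"rz":-0.8,"fingers":0.35}]}}

```text
clock: 1.45
tcp_pos: [525.6, -244.2, 62.8]
eef_rot: [179.0, -44.4, 55.6]
contact_force: [-0.2, -0.1, 0.6]
grip_width: 55.2
grip_force: 0.0
```

```bash
python3 - <<'E'
from h import *
T=tool(55.3,45); g=np.array([550,-202.3,12.9]); cmd(g,T); s=sensors.read_state(); print(s["clock"],s["qpos"],s["joint_vel"].round(1),s["tcp_pos"])
p,d,W=snap("scene","scene1"); p2,d2,W2=snap("top","top1")
rs=lambda a,w,h:cv2.resize(a,(w,h),interpolation=cv2.INTER_CUBIC)
cv2.imwrite("pics/c3.png",np.hstack([rs(p[230:350,320:480,::-1],440,330),rs(p2[160:280,300:430,::-1],357,330)]))
cmd(g,T)
E
```

```text
t [-0.0003 -0.0047  0.0694] r [0.76 0.61 0.24] rows 1.7
1.45 [-53.48134403  21.28664531  -3.27478307  82.00596688  41.80188381
  64.92797882] [-1.4 -0.4  1.2  0.1  0.2 -0. ] [ 525.59686728 -244.22987481   62.76947751]
t [-0.     -0.0057  0.0704] r [0.89 0.62 0.24] rows 1.7
```

View pics/c3.png

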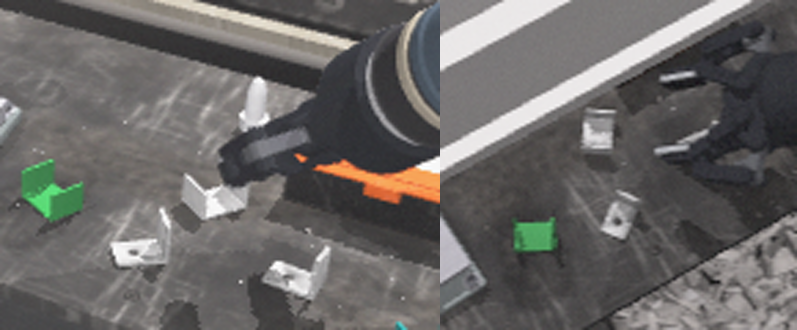

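The fingers are lined up to straddle the grey U (left crop 215,190; right crop 598,130). I'll advance now.

Emit:
{"api": "jog_arm", "payload": {"commands": [{"tx":0,"ty":-0.0057,"tz":0.025,"rx":0.9,"ry":0.6,"rz":0.2,"fingers":0.35},{"tx":0,"ty":-0.0057,"tz":0.045,"rx":0.9,"ry":0.6,"rz":0.2,"fingers":0.35},{"tx":0,"ty":-0.0057,"tz":0.06,"rx":0.9,"ry":0.6,"rz":0.2,"fingers":0.35},{"tx":0,"ty":-0.0057,"tz":0.067,"rx":0.9,"ry":0.6,"rz":0.2,"fingers":0.35},{"tx":0,"ty":-0.0057,"tz":0.067,"rx":0.9,"ry":0.6,"rz":0.2,"fingers":0.35}]}}

```text
clock: 1.97
tcp_pos: [548.0, -202.0, 13.6]
eef_rot: [-179.7, -45.0, 55.2]
contact_force: [-0.6, 0.7, 0.1]
grip_width: 55.8
grip_force: 0.0
```

```bash
python3 - <<'E'
from h import *
T=tool(55.3,45); g=np.array([550,-202.3,12.9]); 
p,d,W=snap("scene","scene1"); cmd(g,T); s=sensors.read_state(); print(s["contact_force"],s["tcp_pos"],s["eef_rot"])
E
```

```text
t [-0.0001  0.0011  0.002 ] r [-0.15 -0.04  0.  ] rows 0.1
[-0.51081867  0.02439533  0.47452398] [ 548.30592399 -202.79886711   14.41019086] [-179.84856028  -45.03521154   55.30289582]
```

Emit:
{"api": "jog_arm", "payload": {"commands": [{"tx":0,"ty":0.001,"tz":0.0015,"rx":0,"ry":0,"rz":0,"fingers":0.35},{"tx":0,"ty":0.001,"tz":0.0015,"rx":0,"ry":0,"rz":0,"fingers":0.5},{"tx":0,"ty":0.001,"tz":0.0015,"rx":0,"ry":0,"rz":0,"fingers":0.7},{"tx":0,"ty":0.001,"tz":0.0015,"rx":0,"ry":0,"rz":0,"fingers":0.7},{"tx":0,"ty":0.001,"tz":0.0015,"rx":0,"ry":0,"rz":0,"fingers":0.7},{"tx":0,"ty":0.001,"tz":0.0015,"rx":0,"ry":0,"rz":0,"fingers":0.7}], "force": 40}}

```text
clock: 2.52
tcp_pos: [550.7, -203.1, 14.3]
eef_rot: [180.0, -45.0, 55.4]
contact_force: [-0.6, -3.0, 4.3]
grip_width: 34.9
grip_force: 40.5
```

```bash
python3 - <<'E'
from h import *
s=sensors.read_state(); print(s["contact_force"],s["grip_width"],s["grip_force"],s["tcp_pos"],s["eef_rot"])
p,d,W=snap("scene","scene2"); p2,d2,W2=snap("top","top2")
rs=lambda a,w,h:cv2.resize(a,(w,h),interpolation=cv2.INTER_CUBIC)
cv2.imwrite("pics/c4.png",np.hstack([rs(p[250:330,350:450,::-1],450,360),rs(p2[180:240,320:378,::-1],348,360)]))
cmd(s["tcp_pos"]+[0,0,120],tool(55.3,45),s)
E
```

```text
[-0.62966009 -2.96615316  4.29786707] 34.893682234689486 40.47658681869507 [ 550.65844155 -203.05381056   14.28263177] [179.95276853 -45.04209213  55.42740254]
t [ 0.0849  0.0001 -0.0848] r [-0.04 -0.04  0.09] rows 2.9
```

View pics/c4.png

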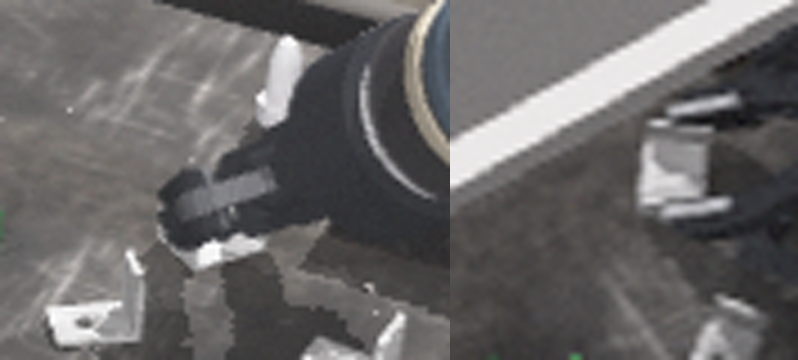

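Grip is good: 34.9 mm opening, pads on both walls, base edge showing below the fingers. Lifting.

Emit:
{"api": "jog_arm", "payload": {"commands": [{"tx":0.02,"ty":0,"tz":-0.02,"rx":0,"ry":0,"rz":0,"fingers":0.7},{"tx":0.045,"ty":0,"tz":-0.045,"rx":0,"ry":0,"rz":0,"fingers":0.7},{"tx":0.065,"ty":0,"tz":-0.065,"rx":0,"ry":0,"rz":0,"fingers":0.7},{"tx":0.07,"ty":0,"tz":-0.07,"rx":0,"ry":0,"rz":0,"fingers":0.7},{"tx":0.07,"ty":0,"tz":-0.07,"rx":0,"ry":0,"rz":0,"fingers":0.7}]}}

```text
clock: 3.03
tcp_pos: [551.2, -202.9, 114.5]
eef_rot: [179.8, -45.0, 55.6]
contact_force: [1.0, 0.5, -1.2]
grip_width: 35.1
grip_force: 40.0
```

```bash
cat >> h.py <<'E'
WO=np.array([521.5,51.8]); WY=94.0
def wp(x,y,z):
    a=np.radians(WY); return np.r_[WO+np.array([[np.cos(a),-np.sin(a)],[np.sin(a),np.cos(a)]])@[x,y],z]
def inw(p):
    a=np.radians(WY); return np.array([[np.cos(a),np.sin(a)],[-np.sin(a),np.cos(a)]])@(np.array(p)[:2]-WO)
E
python3 - <<'E'
from h import *
s=sensors.read_state(); print(s["contact_force"],s["grip_width"],s["tcp_pos"],s["joint_vel"].round(1))
cmd(wp(-85,0,90),tool(WY,45),s)
E
```

```text
[ 1.01283412  0.47127513 -1.1883255 ] 35.125391300362054 [ 551.16016009 -202.93642503  114.45299575] [-0.1  2.3 -3.5 -2.  -1.4  0. ]
t [ 0.0725 -0.1159  0.1065] r [ 27.34   0.09 -27.13] rows 5.4
```

Emit:
{"api": "jog_arm", "payload": {"commands": [{"tx":0.012,"ty":-0.019,"tz":0.018,"rx":4.6,"ry":0,"rz":-4.5,"fingers":0.7},{"tx":0.024,"ty":-0.038,"tz":0.036,"rx":9.2,"ry":0,"rz":-9,"fingers":0.7},{"tx":0.036,"ty":-0.057,"tz":0.053,"rx":13.8,"ry":0,"rz":-13.6,"fingers":0.7},{"tx":0.048,"ty":-0.077,"tz":0.071,"rx":18.4,"ry":0,"rz":-18.1,"fingers":0.7},{"tx":0.06,"ty":-0.096,"tz":0.089,"rx":22.9,"ry":0,"rz":-22.7,"fingers":0.7},{"tx":0.0725,"ty":-0.1159,"tz":0.1065,"rx":27.3,"ry":0.1,"rz":-27.1,"fingers":0.7},{"tx":0.0725,"ty":-0.1159,"tz":0.1065,"rx":27.3,"ry":0.1,"rz":-27.1,"fingers":0.7},{"tx":0.0725,"ty":-0.1159,"tz":0.1065,"rx":27.3,"ry":0.1,"rz":-27.1,"fingers":0.7}]}}

```text
clock: 3.7
tcp_pos: [524.9, -29.4, 85.4]
eef_rot: [-179.4, -45.4, 93.7]
contact_force: [0.2, -0.2, -0.7]
grip_width: 34.5
grip_force: 40.1
```

```bash
python3 - <<'E'
from h import *
s=sensors.read_state(); print(s["contact_force"],s["grip_width"],s["tcp_pos"],s["eef_rot"],s["qpos"])
cmd(wp(-76,0,52),tool(WY,45),s)
p,d,W=snap("scene","scene3"); p2,d2,W2=snap("top","top3")
cmd(wp(-76,0,52),tool(WY,45))
rs=lambda a,w,h:cv2.resize(a,(w,h),interpolation=cv2.INTER_CUBIC)
cv2.imwrite("pics/c5.png",np.hstack([rs(p[200:310,215:350,::-1],442,360),rs(p2[215:305,235:325,::-1],358,360)]))
E
```

```text
[ 0.18964912 -0.15311427 -0.69496336] 34.4631947051874 [524.94238653 -29.38739948  85.416861  ] [-179.36144811  -45.38214454   93.68488656] [-31.41021456  27.14047088   5.45660092  99.09582291  35.16662681
  44.66755836]
t [-0.0201  0.0025  0.0272] r [-0.41 -0.38 -0.22] rows 0.8
t [-0.0193  0.002   0.0297] r [-0.16 -0.3  -0.28] rows 0.9
```

View pics/c5.png

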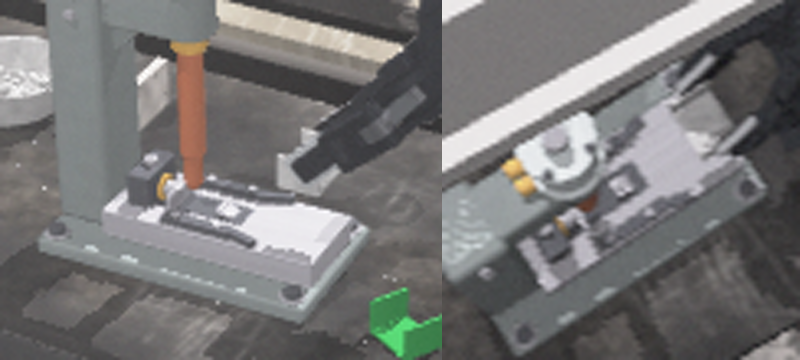

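The bracket is held level ahead of the mouth (left crop 300,165), in line with the guides. The dog shows at (230,210).

Emit:
{"api": "jog_arm", "payload": {"commands": [{"tx":-0.01,"ty":0.002,"tz":0.015,"rx":-0.2,"ry":-0.3,"rz":-0.3,"fingers":0.7},{"tx":-0.0193,"ty":0.002,"tz":0.0297,"rx":-0.2,"ry":-0.3,"rz":-0.3,"fingers":0.7},{"tx":-0.0193,"ty":0.002,"tz":0.0297,"rx":-0.2,"ry":-0.3,"rz":-0.3,"fingers":0.7},{"tx":-0.0193,"ty":0.002,"tz":0.0297,"rx":-0.2,"ry":-0.3,"rz":-0.3,"fingers":0.7}]}}

```text
clock: 4.13
tcp_pos: [526.6, -24.8, 53.0]
eef_rot: [179.9, -45.0, 93.9]
contact_force: [1.1, -0.3, 0.0]
grip_width: 34.7
grip_force: 40.1
```

```bash
python3 - <<'E'
from h import *
np.set_printoptions(precision=1,suppress=True)
p,d,W=snap("scene","scene4"); p2,d2,W2=snap("top","top4")
s=sensors.read_state(); print(s["contact_force"],s["tcp_pos"],inw(s["tcp_pos"]),s["eef_rot"])
cmd(wp(-70,0,46),tool(WY,45),s)
a=np.radians(WY);M=np.array([[np.cos(a),np.sin(a)],[-np.sin(a),np.cos(a)]])
for n,c,pp in(("top",W2,p2),("scene",W,p)):
    L=(c[...,:2]-WO)@M.T; z=c[...,2]
    bright=pp.min(-1)>150
    m=(abs(L[...,0]+76)<22)&(abs(L[...,1])<24)&(z>45)&(z<64)&bright
    q=np.c_[L[m],z[m]]; print(n,"wall pts",len(q),q.min(0) if len(q) else 0,q.max(0) if len(q) else 0, np.histogram(q[:,1],np.arange(-24,25,4))[0])
    # guides in parallel part: height 33..37, x -35..5
    m=(L[...,0]>-37)&(L[...,0]<5)&(abs(L[...,1])<33)&(z>32.8)&(z<37.5); q=L[m]; print("guide y hist",np.histogram(q[:,1],np.arange(-32,33,2))[0])
    for x0 in(-50,-40,-30,-20,-10,0):
        m2=(abs(L[...,0]-x0)<5)&(abs(z-30)<2.2)&(abs(L[...,1])<40); q=L[m2][:,1]; print(x0,"anvil y",q.min() if len(q) else 0,q.max() if len(q) else 0)
    m2=(abs(z-30)<2.2)&(abs(L[...,1])<25)&(L[...,0]<-40); print("mouth",L[m2][:,0].min() if m2.any() else 0)
    e=(z>50)&(z<140)&(abs(L[...,0])<25)&(abs(L[...,1])<25)&(pp[...,0].astype(int)>pp[...,2]+50); q=L[e]; print("electrode",len(q),q.mean(0) if len(q) else 0,q.min(0) if len(q) else 0,q.max(0) if len(q) else 0)
E
```

```text
[ 0.1 -0.5 -0.9] [527.9 -25.3  54.4] [-77.4  -1. ] [179.7 -44.9  94.1]
t [-0. -0.  0.] r [0.2 0.1 0.1] rows 0.3
top wall pts 15 [-77.4 -16.1  45.2] [-64.9  19.5  64. ] [0 1 5 0 0 0 0 1 3 1 4 0]
guide y hist [ 0  1  2  1  3  3  2  0  0  2  1  0  0  3  2  2  2  2  5  6  2  0  1  1
  2  5 14 11 11  7  2  0]
-50 anvil y -31.04742462148971 26.367452849250103
-40 anvil y -30.008353303420925 30.176132868591477
-30 anvil y -25.63302263177773 29.721444538018606
-20 anvil y -12.305283176650619 29.218280301045155
-10 anvil y -6.556731782241206 29.05579616101006
0 anvil y -1.0135291831256972 29.938690137045032
mouth -93.6662156736703
electrode 0 0 0 0
scene wall pts 47 [-89.9 -18.6  45.1] [-62.9  23.5  62. ] [ 0  2 10  1  0  0  0  0  0  0 13 21]
guide y hist [ 0  1  3  8 10 11 14  5  0  0  0  0  0  4  2  3  3  3  1  2  2  1  1  0
  0  1  9 11 10 19 11  1]
-50 anvil y -8.651573901304532 31.81317788273297
-40 anvil y -22.659851832899356 31.792700679648604
-30 anvil y -20.141990982442668 33.315035188066936
-20 anvil y -21.407871054170744 32.644652294681094
-10 anvil y -21.503793287325028 33.848250591512844
0 anvil y -21.209557544412476 31.76564301696943
mouth -95.54793081694514
electrode 297 [-3.2  5.1] [-10.5  -6.9] [ 6.3 11.2]
```

```bash
python3 - <<'E'
from h import *
cmd(wp(-74,-1,45.3),tool(WY,45)); cmd(wp(-50,-1,45.3),tool(WY,45))
E
```

```text
t [-0.0041 -0.      0.0088] r [0.24 0.06 0.07] rows 0.2
t [ 0.0129 -0.0001  0.0258] r [0.24 0.06 0.07] rows 0.7
```

Emit:
{"api": "jog_arm", "payload": {"commands": [{"tx":-0.0041,"ty":0,"tz":0.0088,"rx":0,"ry":0,"rz":0,"fingers":0.7},{"tx":-0.0041,"ty":0,"tz":0.0088,"rx":0,"ry":0,"rz":0,"fingers":0.7},{"tx":-0.0041,"ty":0,"tz":0.0088,"rx":0,"ry":0,"rz":0,"fingers":0.7},{"tx":-0.0041,"ty":0,"tz":0.0088,"rx":0,"ry":0,"rz":0,"fingers":0.7}]}}

```text
clock: 4.57
tcp_pos: [527.6, -21.1, 44.7]
eef_rot: [179.7, -44.9, 94.2]
contact_force: [-0.1, -0.1, -0.7]
grip_width: 34.8
grip_force: 40.1
```

```bash
python3 - <<'E'
from h import *
s=sensors.read_state(); print(s["contact_force"].round(1),s["tcp_pos"],inw(s["tcp_pos"]),s["eef_rot"]); cmd(wp(-50,-1,45.3),tool(WY,45))
E
```

```text
[-0.1 -0.1 -0.7] [527.5580989  -21.08973135  44.71998882] [-73.13476725  -0.95881104] [179.72580764 -44.93382436  94.1891259 ]
t [0.0168 0.     0.0159] r [0.14 0.07 0.13] rows 0.6
```

Emit:
{"api": "jog_arm", "payload": {"commands": [{"tx":0.0042,"ty":0,"tz":0.0042,"rx":0,"ry":0,"rz":0,"fingers":0.7},{"tx":0.0085,"ty":0,"tz":0.0085,"rx":0,"ry":0,"rz":0,"fingers":0.7},{"tx":0.0127,"ty":0,"tz":0.0127,"rx":0,"ry":0,"rz":0,"fingers":0.7},{"tx":0.017,"ty":0,"tz":0.017,"rx":0,"ry":0,"rz":0,"fingers":0.7},{"tx":0.017,"ty":0,"tz":0.017,"rx":0,"ry":0,"rz":0,"fingers":0.7}]}}

```text
clock: 4.98
tcp_pos: [525.4, 4.6, 44.7]
eef_rot: [179.8, -45.0, 94.2]
contact_force: [0.3, -0.3, -0.2]
grip_width: 34.6
grip_force: 40.1
```

Emit:
{"api": "jog_arm", "payload": {"commands": [{"tx":0.0028,"ty":0,"tz":0.0028,"rx":0,"ry":0,"rz":0,"fingers":0.7},{"tx":0.0057,"ty":0,"tz":0.0057,"rx":0,"ry":0,"rz":0,"fingers":0.7},{"tx":0.0057,"ty":0,"tz":0.0057,"rx":0,"ry":0,"rz":0,"fingers":0.7},{"tx":0.0057,"ty":0,"tz":0.0057,"rx":0,"ry":0,"rz":0,"fingers":0.7}]}}

```text
clock: 5.32
tcp_pos: [525.4, 11.3, 44.9]
eef_rot: [179.7, -45.0, 94.2]
contact_force: [-0.2, 0.6, 1.0]
grip_width: 34.4
grip_force: 40.2
```

```bash
python3 - <<'E'
from h import *
s=sensors.read_state(); print(s["contact_force"].round(1),s["tcp_pos"],inw(s["tcp_pos"]),s["eef_rot"],s["moment"].round(2)); cmd(wp(-30,-1,44.7),tool(WY,45))
E
```

```text
[-0.2  0.6  1. ] [525.37542163  11.2783558   44.86428034] [-40.69327126  -1.03933429] [179.70485181 -44.96578177  94.2016652 ] [-0.6  -0.01 -0.02]
t [ 0.0074 -0.      0.0077] r [0.15 0.03 0.14] rows 0.3
```

Emit:
{"api": "jog_arm", "payload": {"commands": [{"tx":0.0028,"ty":0,"tz":0.0028,"rx":0,"ry":0,"rz":0,"fingers":0.7},{"tx":0.0057,"ty":0,"tz":0.0057,"rx":0,"ry":0,"rz":0,"fingers":0.7},{"tx":0.0057,"ty":0,"tz":0.0057,"rx":0,"ry":0,"rz":0,"fingers":0.7},{"tx":0.0057,"ty":0,"tz":0.0057,"rx":0,"ry":0,"rz":0,"fingers":0.7}]}}

```text
clock: 5.65
tcp_pos: [524.9, 19.6, 44.9]
eef_rot: [179.7, -45.0, 94.2]
contact_force: [-0.4, 0.9, 0.8]
grip_width: 34.8
grip_force: 40.2
```

Emit:
{"api": "jog_arm", "payload": {"commands": [{"tx":0.0028,"ty":0,"tz":0.0028,"rx":0,"ry":0,"rz":0,"fingers":0.7},{"tx":0.0057,"ty":0,"tz":0.0057,"rx":0,"ry":0,"rz":0,"fingers":0.7},{"tx":0.0057,"ty":0,"tz":0.0057,"rx":0,"ry":0,"rz":0,"fingers":0.7},{"tx":0.0057,"ty":0,"tz":0.0057,"rx":0,"ry":0,"rz":0,"fingers":0.7}]}}

```text
clock: 5.98
tcp_pos: [524.1, 27.7, 44.7]
eef_rot: [179.7, -45.0, 94.2]
contact_force: [0.1, 0.9, 0.6]
grip_width: 34.8
grip_force: 40.2
```

```bash
python3 - <<'E'
from h import *
p,d,W=snap("scene","scene5"); p2,d2,W2=snap("top","top5")
s=sensors.read_state(); print(s["contact_force"].round(1),s["tcp_pos"],inw(s["tcp_pos"]),s["eef_rot"],s["moment"].round(2)); cmd(wp(-20,-1,44.7),tool(WY,45))
rs=lambda a,w,h:cv2.resize(a,(w,h),interpolation=cv2.INTER_CUBIC)
cv2.imwrite("pics/c6.png",np.hstack([rs(p[170:300,215:340,::-1],430,448),rs(p2[215:305,235:310,::-1],370,448)]))
E
```

```text
[0.7 0.5 1.2] [524.02958709  27.5079954   44.62801992] [-24.40928557  -0.82890056] [179.75495277 -44.99073178  94.16917724] [-0.37 -0.03 -0.02]
t [0.0032 0.0002 0.0031] r [0.13 0.01 0.12] rows 0.1
```

View pics/c6.png

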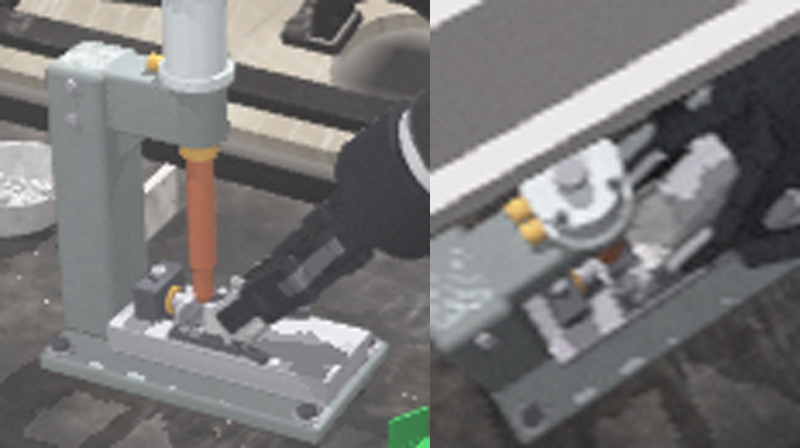

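The bracket is inside the guides with its front near the electrode (left crop 215,320). The gripper body is well clear. Creeping on.

Emit:
{"api": "jog_arm", "payload": {"commands": [{"tx":0.0014,"ty":0,"tz":0.0014,"rx":0,"ry":0,"rz":0,"fingers":0.7},{"tx":0.0028,"ty":0,"tz":0.0028,"rx":0,"ry":0,"rz":0,"fingers":0.7},{"tx":0.0042,"ty":0,"tz":0.0042,"rx":0,"ry":0,"rz":0,"fingers":0.7},{"tx":0.0042,"ty":0,"tz":0.0042,"rx":0,"ry":0,"rz":0,"fingers":0.7},{"tx":0.0042,"ty":0,"tz":0.0042,"rx":0,"ry":0,"rz":0,"fingers":0.7}]}}

```text
clock: 6.5
tcp_pos: [523.8, 33.2, 44.7]
eef_rot: [179.7, -45.0, 94.2]
contact_force: [0.4, -0.1, 0.8]
grip_width: 34.8
grip_force: 40.2
```

Emit:
{"api": "jog_arm", "payload": {"commands": [{"tx":0.0014,"ty":0,"tz":0.0014,"rx":0,"ry":0,"rz":0,"fingers":0.7},{"tx":0.0028,"ty":0,"tz":0.0028,"rx":0,"ry":0,"rz":0,"fingers":0.7},{"tx":0.0028,"ty":0,"tz":0.0028,"rx":0,"ry":0,"rz":0,"fingers":0.7},{"tx":0.0028,"ty":0,"tz":0.0028,"rx":0,"ry":0,"rz":0,"fingers":0.7}]}}

```text
clock: 6.83
tcp_pos: [523.5, 37.2, 44.6]
eef_rot: [179.7, -45.0, 94.2]
contact_force: [0.8, 0.2, 1.3]
grip_width: 34.6
grip_force: 40.2
```

```bash
python3 - <<'E'
from h import *
s=sensors.read_state(); print(s["contact_force"].round(1),s["tcp_pos"],inw(s["tcp_pos"]),s["eef_rot"],s["moment"].round(2))
E
```

```text
[0.8 0.2 1.3] [523.51778683  37.21477761  44.62932657] [-14.69044721  -0.99545792] [179.71788304 -44.96812504  94.19174722] [-0.5  -0.06 -0.03]
```

Emit:
{"api": "jog_arm", "payload": {"commands": [{"tx":0.0014,"ty":0,"tz":0.0014,"rx":0,"ry":0,"rz":0,"fingers":0.7},{"tx":0.0028,"ty":0,"tz":0.0028,"rx":0,"ry":0,"rz":0,"fingers":0.7},{"tx":0.0028,"ty":0,"tz":0.0028,"rx":0,"ry":0,"rz":0,"fingers":0.7},{"tx":0.0028,"ty":0,"tz":0.0028,"rx":0,"ry":0,"rz":0,"fingers":0.7}]}}

```text
clock: 7.17
tcp_pos: [523.2, 41.2, 44.6]
eef_rot: [179.7, -45.0, 94.2]
contact_force: [-0.0, 0.8, 1.5]
grip_width: 34.5
grip_force: 40.3
```

Emit:
{"api": "jog_arm", "payload": {"commands": [{"tx":0.0007,"ty":0,"tz":0.0007,"rx":0,"ry":0,"rz":0,"fingers":0.7},{"tx":0.0014,"ty":0,"tz":0.0014,"rx":0,"ry":0,"rz":0,"fingers":0.7},{"tx":0.0014,"ty":0,"tz":0.0014,"rx":0,"ry":0,"rz":0,"fingers":0.7},{"tx":0.0014,"ty":0,"tz":0.0014,"rx":0,"ry":0,"rz":0,"fingers":0.7}]}}

```text
clock: 7.5
tcp_pos: [523.1, 43.0, 44.6]
eef_rot: [179.7, -45.0, 94.2]
contact_force: [-0.3, -0.6, 1.4]
grip_width: 34.9
grip_force: 40.3
```

Emit:
{"api": "jog_arm", "payload": {"commands": [{"tx":0.0007,"ty":0,"tz":0.0007,"rx":0,"ry":0,"rz":0,"fingers":0.7},{"tx":0.0014,"ty":0,"tz":0.0014,"rx":0,"ry":0,"rz":0,"fingers":0.7},{"tx":0.0014,"ty":0,"tz":0.0014,"rx":0,"ry":0,"rz":0,"fingers":0.7},{"tx":0.0014,"ty":0,"tz":0.0014,"rx":0,"ry":0,"rz":0,"fingers":0.7}]}}

```text
clock: 7.83
tcp_pos: [523.0, 44.6, 44.5]
eef_rot: [179.7, -44.9, 94.2]
contact_force: [-0.0, -2.8, 1.0]
grip_width: 34.7
grip_force: 40.4
```

Emit:
{"api": "jog_arm", "payload": {"commands": [{"tx":0.0007,"ty":0,"tz":0.0007,"rx":0,"ry":0,"rz":0,"fingers":0.7},{"tx":0.0007,"ty":0,"tz":0.0007,"rx":0,"ry":0,"rz":0,"fingers":0.7},{"tx":0.0007,"ty":0,"tz":0.0007,"rx":0,"ry":0,"rz":0,"fingers":0.7}]}}

```text
clock: 8.08
tcp_pos: [523.0, 45.5, 44.5]
eef_rot: [179.7, -44.9, 94.2]
contact_force: [-0.6, -4.2, 1.7]
grip_width: 34.6
grip_force: 40.5
```

Emit:
{"api": "jog_arm", "payload": {"commands": [{"tx":0.0007,"ty":0,"tz":0.0007,"rx":0,"ry":0,"rz":0,"fingers":0.7},{"tx":0.0007,"ty":0,"tz":0.0007,"rx":0,"ry":0,"rz":0,"fingers":0.7},{"tx":0.0007,"ty":0,"tz":0.0007,"rx":0,"ry":0,"rz":0,"fingers":0.7}]}}

```text
clock: 8.33
tcp_pos: [522.9, 46.7, 44.5]
eef_rot: [179.7, -44.9, 94.2]
contact_force: [-0.6, -2.9, -0.0]
grip_width: 34.8
grip_force: 40.5
```

```bash
python3 - <<'E'
from h import *
p,d,W=snap("scene","scene6")
f=[]
for i in range(1):
    s=sensors.read_state(); print(s["contact_force"].round(1),s["tcp_pos"],inw(s["tcp_pos"]),s["eef_rot"],s["moment"].round(2))
E
```

```text
[-0.7 -4.5  1.7] [522.89621294  46.75049169  44.47410192] [-5.13460285 -1.04057594] [179.71282554 -44.93592999  94.18961254] [-1.18 -0.02  0.04]
```

Emit:
{"api": "jog_arm", "payload": {"commands": [{"tx":0.0005,"ty":0,"tz":0.0005,"rx":0,"ry":0,"rz":0,"fingers":0.7},{"tx":0.0005,"ty":0,"tz":0.0005,"rx":0,"ry":0,"rz":0,"fingers":0.7},{"tx":0.0005,"ty":0,"tz":0.0005,"rx":0,"ry":0,"rz":0,"fingers":0.7}]}}

```text
clock: 8.63
tcp_pos: [522.8, 47.4, 44.5]
eef_rot: [179.7, -44.9, 94.2]
contact_force: [0.5, -5.0, 1.2]
grip_width: 34.7
grip_force: 40.5
```

Emit:
{"api": "jog_arm", "payload": {"commands": [{"tx":0.0005,"ty":0,"tz":0.0005,"rx":0,"ry":0,"rz":0,"fingers":0.7},{"tx":0.0005,"ty":0,"tz":0.0005,"rx":0,"ry":0,"rz":0,"fingers":0.7},{"tx":0.0005,"ty":0,"tz":0.0005,"rx":0,"ry":0,"rz":0,"fingers":0.7}]}}

```text
clock: 8.88
tcp_pos: [522.8, 48.1, 44.5]
eef_rot: [179.7, -44.9, 94.2]
contact_force: [-0.5, -4.8, 0.2]
grip_width: 34.7
grip_force: 40.5
```

```bash
python3 - <<'E'
from h import *
s=sensors.read_state(); print(s["contact_force"].round(1),s["tcp_pos"],inw(s["tcp_pos"]),s["eef_rot"],s["moment"].round(2))
E
```

```text
[-0.5 -4.8  0.2] [522.78914272  48.09843071  44.4757845 ] [-3.78247851 -1.02779401] [179.7182043  -44.92397397  94.19033723] [-1.31  0.05  0.04]
```

Emit:
{"api": "jog_arm", "payload": {"commands": [{"tx":0.0005,"ty":0,"tz":0.0005,"rx":0,"ry":0,"rz":0,"fingers":0.7},{"tx":0.0005,"ty":0,"tz":0.0005,"rx":0,"ry":0,"rz":0,"fingers":0.7},{"tx":0.0005,"ty":0,"tz":0.0005,"rx":0,"ry":0,"rz":0,"fingers":0.7}]}}

```text
clock: 9.13
tcp_pos: [522.8, 48.7, 44.5]
eef_rot: [179.7, -44.9, 94.2]
contact_force: [-1.4, -5.3, 0.7]
grip_width: 34.7
grip_force: 40.6
```

```bash
python3 - <<'E'
from h import *
s=sensors.read_state(); print(s["contact_force"].round(1),s["tcp_pos"],s["moment"].round(2))
E
```

```text
[-1.4 -5.3  0.7] [522.7524207   48.69413062  44.47229303] [-1.37 -0.01 -0.02]
```

Emit:
{"api": "jog_arm", "payload": {"commands": [{"tx":0.0005,"ty":0,"tz":0.0005,"rx":0,"ry":0,"rz":0,"fingers":0.7},{"tx":0.0005,"ty":0,"tz":0.0005,"rx":0,"ry":0,"rz":0,"fingers":0.7},{"tx":0.0005,"ty":0,"tz":0.0005,"rx":0,"ry":0,"rz":0,"fingers":0.7}]}}

```text
clock: 9.38
tcp_pos: [522.8, 48.8, 44.5]
eef_rot: [179.7, -44.8, 94.2]
contact_force: [-1.4, -7.4, 1.7]
grip_width: 34.4
grip_force: 40.8
```

```bash
python3 - <<'E'
from h import *
s=sensors.read_state(); print(s["contact_force"].round(1),s["tcp_pos"],s["moment"].round(2))
E
```

```text
[-1.4 -7.4  1.7] [522.75552834  48.83828134  44.51482617] [-1.61  0.04  0.14]
```

The force rises steeply, so this is the end of the stop's travel. I'll back off a little and feel whether the dog holds the bracket.

Emit:
{"api": "jog_arm", "payload": {"commands": [{"tx":-0.0008,"ty":0,"tz":-0.0008,"rx":0,"ry":0,"rz":0,"fingers":0.7},{"tx":-0.0016,"ty":0,"tz":-0.0016,"rx":0,"ry":0,"rz":0,"fingers":0.7},{"tx":-0.0016,"ty":0,"tz":-0.0016,"rx":0,"ry":0,"rz":0,"fingers":0.7},{"tx":-0.0016,"ty":0,"tz":-0.0016,"rx":0,"ry":0,"rz":0,"fingers":0.7}]}}

```text
clock: 9.72
tcp_pos: [522.8, 47.4, 44.5]
eef_rot: [179.7, -45.0, 94.2]
contact_force: [-0.3, -3.8, 0.1]
grip_width: 34.4
grip_force: 40.5
```

Emit:
{"api": "jog_arm", "payload": {"commands": [{"tx":-0.0009,"ty":0,"tz":-0.0009,"rx":0,"ry":0,"rz":0,"fingers":0.7},{"tx":-0.0009,"ty":0,"tz":-0.0009,"rx":0,"ry":0,"rz":0,"fingers":0.7},{"tx":-0.0009,"ty":0,"tz":-0.0009,"rx":0,"ry":0,"rz":0,"fingers":0.7}]}}

```text
clock: 9.97
tcp_pos: [522.9, 46.6, 44.5]
eef_rot: [179.7, -45.0, 94.2]
contact_force: [0.4, -1.4, -0.1]
grip_width: 34.5
grip_force: 40.4
```

```bash
python3 - <<'E'
from h import *
s=sensors.read_state(); print(s["contact_force"].round(1),s["tcp_pos"],s["moment"].round(2))
E
```

```text
[ 0.4 -1.4 -0.1] [522.85129136  46.6284122   44.49573953] [-1.01 -0.21 -0.15]
```

Emit:
{"api": "jog_arm", "payload": {"commands": [{"tx":-0.0008,"ty":0,"tz":-0.0008,"rx":0,"ry":0,"rz":0,"fingers":0.7},{"tx":-0.0008,"ty":0,"tz":-0.0008,"rx":0,"ry":0,"rz":0,"fingers":0.7},{"tx":-0.0008,"ty":0,"tz":-0.0008,"rx":0,"ry":0,"rz":0,"fingers":0.7}]}}

```text
clock: 10.22
tcp_pos: [522.8, 46.3, 44.6]
eef_rot: [179.7, -45.1, 94.2]
contact_force: [2.5, 5.1, -1.8]
grip_width: 34.8
grip_force: 40.4
```

```bash
python3 - <<'E'
from h import *
s=sensors.read_state(); print(s["contact_force"].round(1),s["tcp_pos"],s["moment"].round(2))
E
```

```text
[ 2.5  5.1 -1.8] [522.81651999  46.28688066  44.57772828] [-0.27 -0.4  -0.4 ]
```

The dog holds: a 5 N pull-back was resisted. I'll relax, release, and retreat along the tool axis.

Emit:
{"api": "jog_arm", "payload": {"commands": [{"tx":0.0007,"ty":0,"tz":0.0007,"rx":0,"ry":0,"rz":0,"fingers":0.7},{"tx":0.0008,"ty":0,"tz":0.0008,"rx":0,"ry":0,"rz":0,"fingers":0.58},{"tx":0.0008,"ty":0,"tz":0.0008,"rx":0,"ry":0,"rz":0,"fingers":0.5},{"tx":0.0008,"ty":0,"tz":0.0008,"rx":0,"ry":0,"rz":0,"fingers":0.42},{"tx":0.0008,"ty":0,"tz":0.0008,"rx":0,"ry":0,"rz":0,"fingers":0.42},{"tx":0.0008,"ty":0,"tz":-0.01,"rx":0,"ry":0,"rz":0,"fingers":0.42},{"tx":0.0008,"ty":0,"tz":-0.03,"rx":0,"ry":0,"rz":0,"fingers":0.42}]}}

```text
clock: 10.8
tcp_pos: [522.5, 25.3, 65.6]
eef_rot: [-180.0, -45.0, 94.1]
contact_force: [0.4, 0.4, 0.8]
grip_width: 49.3
grip_force: 0.0
```

Emit:
{"api": "jog_arm", "payload": {"commands": [{"tx":0,"ty":0,"tz":-0.03,"rx":0,"ry":0,"rz":0,"fingers":0.42},{"tx":0,"ty":0,"tz":-0.065,"rx":0,"ry":0,"rz":0,"fingers":0.42},{"tx":0,"ty":0,"tz":-0.1,"rx":0,"ry":0,"rz":0,"fingers":0.42},{"tx":0,"ty":0,"tz":-0.12,"rx":0,"ry":0,"rz":0,"fingers":0.42},{"tx":0,"ty":0,"tz":-0.12,"rx":0,"ry":0,"rz":0,"fingers":0.42}]}}

```text
clock: 11.22
tcp_pos: [532.0, -64.7, 155.2]
eef_rot: [179.2, -44.7, 94.3]
contact_force: [0.3, 1.4, 1.0]
grip_width: 49.7
grip_force: 0.0
```

```bash
python3 - <<'E'
from h import *
np.set_printoptions(precision=1,suppress=True)
p,d,W=snap("scene","scene7"); p2,d2,W2=snap("top","top7")
s=sensors.read_state(); print(s["clock"],s["contact_force"],s["tcp_pos"],s["grip_width"],s["qpos"])
rs=lambda a,w,h:cv2.resize(a,(w,h),interpolation=cv2.INTER_CUBIC)
cv2.imwrite("pics/c7.png",np.hstack([rs(p[235:300,220:330,::-1],460,272)[:272],rs(p2[285:355,165:245,::-1],311,272)]))
c=W2; m=(c[...,2]>44)&(c[...,2]<48.5)&(c[...,0]>440)&(c[...,0]<570)&(c[...,1]>220)&(c[...,1]<310)
n,l,st,ce=cv2.connectedComponentsWithStats(m.astype(np.uint8)); i=1+np.argmax(st[1:,4]); q=np.ascontiguousarray(c[l==i][:,:2].astype(np.float32)); print(st[i],cv2.minAreaRect(q),q.mean(0),np.percentile(q,[1,99],axis=0))
m=(c[...,2]>95)&(c[...,2]<120)&(c[...,0]>440)&(c[...,0]<570)&(c[...,1]>220)&(c[...,1]<310);print("knob",m.sum(),c[m].mean(0),c[m].min(0),c[m].max(0))
E
```

```text
11.3167 [-0.9  0.8 -0.5] [530.5 -61.5 151.8] 49.5266371537694 [-33.8  26.7  12.9 107.3  34.1  42.5]
[178 308  30  25 177] ((496.0322570800781, 274.9347229003906), (77.55392456054688, 38.94169998168945), 32.67396926879883) [492.2 271.8] [[470.2 243.7]
 [534.3 293.6]]
knob 52 [506.1 264.1 109.5] [498.6 256.7 100.3] [514.4 272.1 116. ]
```

View pics/c7.png

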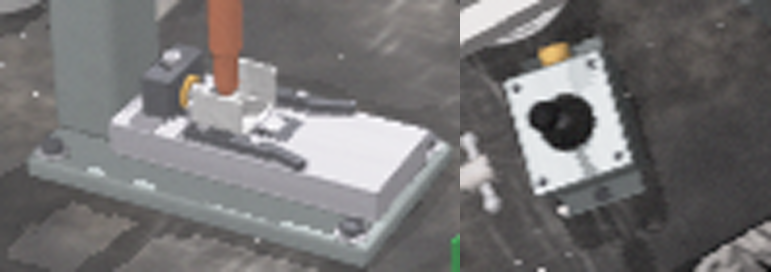

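The bracket stands round the electrode against the stop with the dog behind it (left crop 235,100). The start box's lid screws in the right crop are near (518,92), (602,62), (543,182) and (620,155); the knob is at (545,115).

```bash
python3 - <<'E'
from h import *
np.set_printoptions(precision=1,suppress=True)
f=lambda X,Y,z:ray("top",165+(X-460)/311*80-.3,285+Y/272*70-.3,z)
Q=[f(*c,46)for c in((518,92),(602,62),(543,182),(620,155))]
for q in Q: print(q)
for a,b in((0,1),(2,3),(2,0),(3,1)): v=Q[b]-Q[a]; print(a,b,np.hypot(*v[:2]),np.degrees(np.arctan2(v[1],v[0])))
Q=[f(*c,46)for c in((505,82),(597,48),(537,195),(634,167))]; print("corners",*Q)
for a,b in((0,1),(2,3),(2,0),(3,1)): v=Q[b]-Q[a]; print(a,b,np.hypot(*v[:2]),np.degrees(np.arctan2(v[1],v[0])))
E
```

```text
[536.2 281.6  46. ]
[527.6 230.1  46. ]
[481.8 292.1  46. ]
[473.5 245.6  46. ]
0 1 52.16253535570179 -99.53737127177563
2 3 47.270890776699304 -100.07638188283599
2 0 55.464747580684865 -10.981230445382254
3 1 56.24479896328704 -15.95967502442755
corners [545.3 285.7  46. ] [536.5 229.   46. ] [476.8 298.6  46. ] [463.2 241.6  46. ]
0 1 57.39261305813342 -98.85784355686901
2 3 58.570972281988006 -103.3745504375775
2 0 69.75407939369885 -10.646939222566793
3 1 74.34191312513153 -9.768315462933911
```

```bash
python3 - <<'E'
from h import *
cmd([370,0,200],tool(125,0))
E
```

```text
t [ 0.0857 -0.1557  0.0163] r [ 12.43 -43.66 -29.37] rows 7.6
```

Emit:
{"api": "jog_arm", "payload": {"commands": [{"tx":0.0857,"ty":-0.1557,"tz":0.0163,"rx":12.4,"ry":-43.7,"rz":-29.4,"fingers":1},{"tx":0.0857,"ty":-0.1557,"tz":0.0163,"rx":12.4,"ry":-43.7,"rz":-29.4,"fingers":1},{"tx":0.0857,"ty":-0.1557,"tz":0.0163,"rx":12.4,"ry":-43.7,"rz":-29.4,"fingers":1},{"tx":0.0857,"ty":-0.1557,"tz":0.0163,"rx":12.4,"ry":-43.7,"rz":-29.4,"fingers":1},{"tx":0.0857,"ty":-0.1557,"tz":0.0163,"rx":12.4,"ry":-43.7,"rz":-29.4,"fingers":1},{"tx":0.0857,"ty":-0.1557,"tz":0.0163,"rx":12.4,"ry":-43.7,"rz":-29.4,"fingers":1},{"tx":0.0857,"ty":-0.1557,"tz":0.0163,"rx":12.4,"ry":-43.7,"rz":-29.4,"fingers":1},{"tx":0.0857,"ty":-0.1557,"tz":0.0163,"rx":12.4,"ry":-43.7,"rz":-29.4,"fingers":1}]}}

```text
clock: 11.98
tcp_pos: [368.2, 2.7, 199.5]
eef_rot: [-180.0, 0.2, 125.5]
contact_force: [-0.3, -0.8, 0.4]
grip_width: 0.4
grip_force: 0.0
```

```bash
python3 - <<'E'
from h import *
s=sensors.read_state(); print(s["clock"],s["tcp_pos"],s["eef_rot"],s["qpos"],s["grip_width"])
cmd([400,284,160],tool(169,0))
E
```

```text
11.9833 [368.23387372   2.72306702 199.46159954] [-1.79987978e+02  1.75030369e-01  1.25451884e+02] [ -9.9290595  -21.327168   -19.0446212   92.16640524  -0.13149644
  44.61894133] 0.4106790794942687
t [0.2108 0.189  0.0388] r [ -0.08   0.16 -43.55] rows 6.9
```

Emit:
{"api": "jog_arm", "payload": {"commands": [{"tx":0.2108,"ty":0.189,"tz":0.0388,"rx":0,"ry":0,"rz":-43.5,"fingers":1},{"tx":0.2108,"ty":0.189,"tz":0.0388,"rx":0,"ry":0,"rz":-43.5,"fingers":1},{"tx":0.2108,"ty":0.189,"tz":0.0388,"rx":0,"ry":0,"rz":-43.5,"fingers":1},{"tx":0.2108,"ty":0.189,"tz":0.0388,"rx":0,"ry":0,"rz":-43.5,"fingers":1},{"tx":0.2108,"ty":0.189,"tz":0.0388,"rx":0,"ry":0,"rz":-43.5,"fingers":1},{"tx":0.2108,"ty":0.189,"tz":0.0388,"rx":0,"ry":0,"rz":-43.5,"fingers":1},{"tx":0.2108,"ty":0.189,"tz":0.0388,"rx":0,"ry":0,"rz":-43.5,"fingers":1},{"tx":0.2108,"ty":0.189,"tz":0.0388,"rx":0,"ry":0,"rz":-43.5,"fingers":1}]}}

```text
clock: 12.65
tcp_pos: [400.1, 287.3, 157.1]
eef_rot: [180.0, -0.4, 169.1]
contact_force: [-1.2, -0.5, -1.0]
grip_width: 0.2
grip_force: 0.0
```

```bash
python3 - <<'E'
from h import *
snap("top","t8")
s=sensors.read_state(); print(s["clock"],s["tcp_pos"],s["eef_rot"])
h=np.array([np.cos(np.radians(-11)),np.sin(np.radians(-11))]);k=np.array([506,264])
cmd(np.r_[k-45*h,90],tool(169,0),s)
E
```

```text
12.7 [400.02653995 284.43012549 157.90451943] [-179.85185633   -0.32715985  168.96797917]
t [-0.0633  0.0004  0.0675] r [-0.15 -0.33 -0.03] rows 2.2
```

Emit:
{"api": "jog_arm", "payload": {"commands": [{"tx":-0.025,"ty":0,"tz":0.03,"rx":0,"ry":-0.3,"rz":0,"fingers":1},{"tx":-0.05,"ty":0.0004,"tz":0.06,"rx":0,"ry":-0.3,"rz":0,"fingers":1},{"tx":-0.0633,"ty":0.0004,"tz":0.0675,"rx":0,"ry":-0.3,"rz":0,"fingers":1},{"tx":-0.0633,"ty":0.0004,"tz":0.0675,"rx":0,"ry":-0.3,"rz":0,"fingers":1},{"tx":-0.0633,"ty":0.0004,"tz":0.0675,"rx":0,"ry":-0.3,"rz":0,"fingers":1}]}}

```text
clock: 13.12
tcp_pos: [463.4, 268.6, 92.2]
eef_rot: [-179.9, 0.0, 168.5]
contact_force: [0.6, 0.3, 0.9]
grip_width: -0.1
grip_force: 0.0
```

```bash
python3 - <<'E'
from h import *
np.set_printoptions(precision=1,suppress=True)
p,d,W=snap("top","t9")
s=sensors.read_state(); print(s["clock"],s["tcp_pos"],s["eef_rot"],s["contact_force"])
h=np.array([np.cos(np.radians(-11)),np.sin(np.radians(-11))]);k=np.array([506,264])
cmd(np.r_[k-1.5*h,89],tool(169,0),s)
m=(W[...,2]>95)&(W[...,2]<120)&(W[...,0]>485)&(W[...,0]<570)&(W[...,1]>240)&(W[...,1]<290);print("knob",m.sum(),W[m].mean(0),W[m].min(0),W[m].max(0))
E
```

```text
13.1667 [463.8 269.2  93.6] [-180.     0.2  168.5] [-0.6  0.2 -0.5]
t [-0.  0.  0.] r [-0.   0.2 -0.5] rows 1.0
knob 20 [509.  260.7 109.2] [502.3 256.6 102.9] [514.6 265.9 112.7]
```

Emit:
{"api": "jog_arm", "payload": {"commands": [{"tx":-0.012,"ty":0.0033,"tz":0.0046,"rx":0,"ry":0,"rz":0,"fingers":1},{"tx":-0.02,"ty":0.0033,"tz":0.0046,"rx":0,"ry":0,"rz":0,"fingers":1},{"tx":-0.027,"ty":0.0033,"tz":0.0046,"rx":0,"ry":0,"rz":0,"fingers":1},{"tx":-0.034,"ty":0.0033,"tz":0.0046,"rx":0,"ry":0,"rz":0,"fingers":1},{"tx":-0.0409,"ty":0.0033,"tz":0.0046,"rx":0,"ry":0,"rz":0,"fingers":1},{"tx":-0.0409,"ty":0.0033,"tz":0.0046,"rx":0,"ry":0,"rz":0,"fingers":1},{"tx":-0.0409,"ty":0.0033,"tz":0.0046,"rx":0,"ry":0,"rz":0,"fingers":1}]}}

```text
clock: 13.75
tcp_pos: [505.9, 265.1, 89.4]
eef_rot: [180.0, 0.2, 168.6]
contact_force: [-0.6, 0.8, 1.2]
grip_width: 0.2
grip_force: 0.3
```

```bash
python3 - <<'E'
from h import *
np.set_printoptions(precision=1,suppress=True)
p,d,W=snap("scene","s10"); p2,d2,W2=snap("top","t10")
s=sensors.read_state(); print(s["clock"],s["tcp_pos"],s["eef_rot"],s["contact_force"])
print(proj("scene",[506,264,102]),proj("top",[506,264,102]))
rs=lambda a,w,h:cv2.resize(a,(w,h),interpolation=cv2.INTER_CUBIC)
cv2.imwrite("pics/c10.png",np.hstack([rs(p[180:270,160:260,::-1],400,360),rs(p2[285:355,165:235,::-1],360,360)]))
E
```

```text
13.85 [505.4 265.2  89.3] [180.    0.2 168.6] [-0.2  0.6  1.1]
[182.5 209.6] [186.4 314.7]
```

View pics/c10.png

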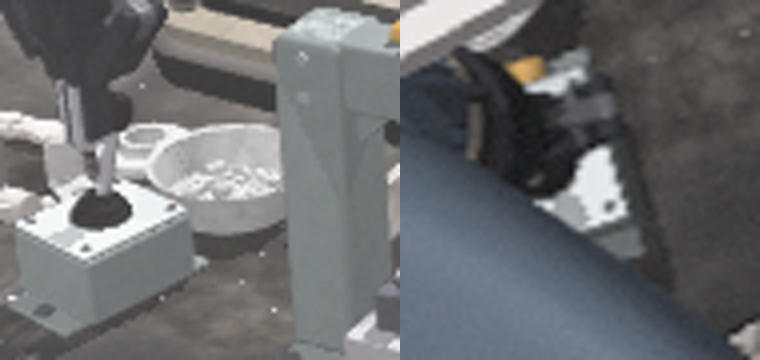

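The picture shows the lever leaning away from the robot, with the knob at about (115,110) and the stem from (100,190) in the left crop. Converting that to an angle.

```bash
python3 - <<'E'
from h import *
for t in(0,.1,.2,.3,.4,.5):
    f=lambda r:(proj("scene",[506+r*np.sin(t)*.98,264-r*np.sin(t)*.19,48+r*np.cos(t)])-[160,180])*4
    print(t,f(54).round(),f(40).round(),f(20).round())
E
```

```text
0 [ 90. 118.] [ 93. 142.] [ 97. 176.]
0.1 [ 98. 115.] [ 99. 140.] [100. 175.]
0.2 [106. 113.] [105. 138.] [103. 174.]
0.3 [115. 112.] [111. 138.] [106. 174.]
0.4 [122. 112.] [117. 137.] [109. 173.]
0.5 [130. 113.] [122. 138.] [112. 174.]
```

That reads about 0.3 rad, so I'll push 5 mm further to be well over and hold for about a second.

Emit:
{"api": "jog_arm", "payload": {"commands": [{"tx":-0.003,"ty":0,"tz":0,"rx":0,"ry":0,"rz":0,"fingers":1},{"tx":-0.005,"ty":0,"tz":0,"rx":0,"ry":0,"rz":0,"fingers":1},{"tx":-0.005,"ty":0,"tz":0,"rx":0,"ry":0,"rz":0,"fingers":1},{"tx":-0.005,"ty":0,"tz":0,"rx":0,"ry":0,"rz":0,"fingers":1}]}}

```text
clock: 14.18
tcp_pos: [510.2, 264.2, 88.9]
eef_rot: [180.0, 0.2, 168.6]
contact_force: [-0.8, 0.0, -0.9]
grip_width: 0.4
grip_force: 0.6
```

```bash
python3 - <<'E'
from h import *
p,d,W=snap("scene","s11"); s=sensors.read_state(); print(s["clock"],s["tcp_pos"].round(1),s["contact_force"].round(1))
for tag in("s10","s11"):
    p=np.load(tag+".npz")["p"]; g=cv2.resize(p[180:270,160:260],(400,360),interpolation=cv2.INTER_CUBIC)
    for y in(145,155,165,175): 
        r=g[y,80:150].min(-1).astype(int); print(tag,y,r[::4])
E
```

```text
14.2333 [510.2 264.2  88.9] [-0.7  0.2 -1.1]
s10 145 [149 143 139 134 163 212 184 154 150 125 151 192 225 224 227 223 216 215]
s10 155 [144  94  67  54 160 193 157 152 132 199 226 198 192 191 188 185 177 196]
s10 165 [155 128  94  81  91 130 154 151 140 201 242 244 245 244 244 244 238 227]
s10 175 [193 197 137  99 108 138 154 145 137 169 183 170 166 168 165 162 156 217]
s11 145 [153 152 144 144 135 173 217 181 154 152 135 175 227 223 226 224 216 216]
s11 155 [143  93  65  53 152 242 208 160 153 136 174 195 190 190 188 184 178 197]
s11 165 [156 128  94  80 101 139 152 154 149 136 205 249 245 244 243 243 237 227]
s11 175 [192 197 137 102  89 127 158 155 137 158 178 170 167 169 165 161 154 216]
```

Emit:
{"api": "jog_arm", "payload": {"commands": [{"tx":-0.002,"ty":0,"tz":0,"rx":0,"ry":0,"rz":0,"fingers":1},{"tx":-0.004,"ty":0,"tz":0,"rx":0,"ry":0,"rz":0,"fingers":1},{"tx":-0.004,"ty":0,"tz":0,"rx":0,"ry":0,"rz":0,"fingers":1},{"tx":-0.004,"ty":0,"tz":0,"rx":0,"ry":0,"rz":0,"fingers":1}]}}

```text
clock: 14.57
tcp_pos: [514.0, 263.4, 88.9]
eef_rot: [180.0, 0.2, 168.6]
contact_force: [-2.9, 0.0, -1.4]
grip_width: -0.1
grip_force: 1.2
```

```bash
python3 - <<'E'
from h import *
p,d,W=snap("scene","s12"); s=sensors.read_state(); print(s["clock"],s["tcp_pos"].round(1),s["contact_force"].round(1))
for tag in("scene7","s10","s11","s12"):
    p=np.load(tag+".npz")["p"]; g=cv2.resize(p[180:270,160:260],(400,360),interpolation=cv2.INTER_CUBIC)
    for y in(140,150,165): 
        r=g[y,80:150].min(-1).astype(int); print(tag,y,r[::4])
E
```

```text
14.6167 [514.  263.4  88.9] [-3.3 -0.1 -0.5]
scene7 140 [187 157 124 122 110 177 245 251 245 240 245 227 184 155 154 163 172 177]
scene7 150 [144 125 145 156 134 192 241 243 246 220 181 173 177 178 177 168 166 162]
scene7 165 [158 121 137 159 149 142 160 180 205 230 240 245 246 245 244 244 238 228]
s10 140 [152 127  88  77 101 118 137 153 152 130 204 232 185 153 151 161 168 174]
s10 150 [143 124 122 114 195 221 171 153 143 161 173 174 176 177 176 166 164 160]
s10 165 [155 128  94  81  91 130 154 151 140 201 242 244 245 244 244 244 238 227]
s11 140 [131 163 151 137 111 103 115 137 152 154 136 179 184 154 151 160 168 174]
s11 150 [141 129 132 115 191 249 239 184 156 150 131 156 176 177 176 165 163 158]
s11 165 [156 128  94  80 101 139 152 154 149 136 205 249 245 244 243 243 237 227]
s12 140 [170 149 145 147 144 139 121 165 182 161 156 144 146 150 153 163 170 174]
s12 150 [141 127 132 117 191 246 246 237 185 157 151 135 157 178 176 166 165 159]
s12 165 [156 127  93  81 101 140 163 157 157 142 178 234 247 244 244 244 237 227]
```

The angle is now about 0.45–0.5, near the lever's end with only 3 N. Holding a moment more, then letting it spring back.

Emit:
{"api": "jog_arm", "payload": {"commands": [{"tx":0.002,"ty":0,"tz":0,"rx":0,"ry":0,"rz":0,"fingers":1},{"tx":0.002,"ty":0,"tz":0,"rx":0,"ry":0,"rz":0,"fingers":1},{"tx":0.002,"ty":0,"tz":0,"rx":0,"ry":0,"rz":0,"fingers":1},{"tx":0.002,"ty":0,"tz":0,"rx":0,"ry":0,"rz":0,"fingers":1},{"tx":0.002,"ty":0,"tz":0,"rx":0,"ry":0,"rz":0,"fingers":1}]}}

```text
clock: 15.03
tcp_pos: [512.7, 263.8, 89.3]
eef_rot: [180.0, 0.3, 168.6]
contact_force: [-2.3, -0.4, -0.3]
grip_width: 0.4
grip_force: 0.6
```

Emit:
{"api": "jog_arm", "payload": {"commands": [{"tx":0.012,"ty":0,"tz":0,"rx":0,"ry":0,"rz":0,"fingers":1},{"tx":0.025,"ty":0,"tz":0,"rx":0,"ry":0,"rz":0,"fingers":1},{"tx":0.045,"ty":0,"tz":0,"rx":0,"ry":0,"rz":0,"fingers":1},{"tx":0.08,"ty":0,"tz":-0.02,"rx":0,"ry":0,"rz":0,"fingers":1},{"tx":0.11,"ty":0,"tz":-0.06,"rx":0,"ry":0,"rz":0,"fingers":1},{"tx":0.11,"ty":0,"tz":-0.06,"rx":0,"ry":0,"rz":0,"fingers":1},{"tx":0.11,"ty":0,"tz":-0.06,"rx":0,"ry":0,"rz":0,"fingers":1}]}}

```text
clock: 15.62
tcp_pos: [406.1, 287.4, 153.2]
eef_rot: [179.6, 0.7, 168.7]
contact_force: [-0.2, -0.1, 0.8]
grip_width: -0.1
grip_force: 0.0
```

```bash
python3 - <<'E'
from h import *
np.set_printoptions(precision=1,suppress=True)
p,d,W=snap("scene","s13"); s=sensors.read_state(); print(s["clock"],s["tcp_pos"],s["contact_force"],s["joint_vel"])
a=np.load("scene7.npz")
for nm,(v0,v1,u0,u1) in(("lever",(200,232,175,205)),("bracket",(245,280,255,300))):
    print(nm,np.abs(a["p"][v0:v1,u0:u1].astype(int)-p[v0:v1,u0:u1]).mean(), (np.abs(a["p"][v0:v1,u0:u1].astype(int)-p[v0:v1,u0:u1]).max(-1)>40).sum())
q=np.load("s12.npz")["p"]; print(np.abs(a["p"][200:232,175:205].astype(int)-q[200:232,175:205]).mean())
E
```

```text
15.6667 [406.2 286.6 151.1] [ 0.2 -0.9 -0.1] [-1.2  2.5 -1.9 -0.7 -0.1 -0.1]
lever 1.428125 0
bracket 12.645502645502646 5
19.928472222222222
```

```bash
python3 - <<'E'
from h import *
a=np.load("scene7.npz");b=np.load("s13.npz")
A=a["d"][240:285,245:305];B=b["d"][240:285,245:305]; print((np.abs(A-B)>6).sum(),np.median(np.abs(A-B)))
pa=cv2.Canny(a["p"][240:285,245:305],60,150);pb=cv2.Canny(b["p"][240:285,245:305],60,150); print(cv2.phaseCorrelate(pa.astype(np.float32),pb.astype(np.float32)),(b["p"].astype(int)-a["p"])[245:280,255:300].mean((0,1)))
print(ticket.sign_off())
E
```

```text
173 2.1517944
((-0.19177273996199062, 0.44397292226957674), 0.8107713621634024) [-12.60571429 -12.51746032 -12.69269841]
the job is handed in; nothing more can be done
None
```

The bracket is loaded in the welder and locked behind the dog: a 5 N pull-back was resisted before I let go. I then tipped the start lever well over, to about 0.45–0.5 rad by camera estimate. I held it there for about a second and it sprang back upright. The job is handed in at about 15.7 s.

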